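Slide an ore specimen up to the probe and start the count

TASK

Push the blue specimen box, with its rock in it, down the lane of the counting bench until its whole front edge rests on the yellow band in front of the probe; the box is dusty and the rails and probe must stay clean, so touch neither rail nor the probe with the box or the fingers. Only push the box from outside: do not grip or lift it, do not reach into it, and leave the rock alone. Then press the red button on the counter all the way down to start the count; leave the white button and everything else as it is.

Things in the scene. Friction and masses are not known exactly. Their poses are not given: they have to be found in the camera images.
- lane: counting bench, fixed: grey bed plate 440 x 180 mm, 10 mm thick, on the table. Origin at table height on the lane's centre line at its mouth; x runs along the lane to the probe, y to its left, z up. The plate spans x = -175 to 265 mm, top at z = 10 mm; before the mouth (x < 0) is the open loading end where the box starts, off centre and askew. The lane between the rails is 98 mm wide, x = 0 to 170 mm
- band (a point): middle of the yellow band painted across the lane, 20 mm wide along the lane: lane x = 150 mm, y = 0, on the bed, 10 mm above the table
- rail_left: left guide rail (aluminium bar on the bed, fixed): 170 mm long, 8 mm thick, 16 mm high, top 26 mm above the table. Origin at the centre line of the bar, at its mouth end, on the bed; x along the bar. Its inner face is 49 mm from the lane's centre line
- rail_right: right guide rail, the same on the other side
- probe: blue pancake radiation probe, fixed upright at the far end of the lane in a post stand: disc of 80 mm diameter and 28 mm thick. Origin in the centre of its window, which looks back down the lane, 40 mm beyond the middle of the band and 53 mm above the table; its handle, clamp and post behind it rise to 220 mm above the table
- box: blue plastic specimen box, open on top, loose: 80 x 80 mm, 45 mm high, walls 4 mm, 0.1 to 0.25 kg. Origin at the centre of its underside, on the bed (rim 55 mm above the table); x points to its front, which goes first down the lane, z up; at the start x is within 0.3 rad of the lane's x. A white label is on its rear wall. It slides with friction and stops when the push stops
- rock: reddish brown ore rock lying loose in the box, about 50 x 42 mm and 50 mm high, 0.13 kg, its top about 10 mm above the rim of the box. Origin at the centre of its underside
- corner_left (a point): left end of the box's front lower edge (box frame x = 40, y = 40 mm)
- corner_right (a point): right end of the box's front lower edge (box frame x = 40, y = -40 mm)
- counter: beige bench counter, fixed, 190 mm wide and 210 mm deep: a control deck 50 mm high in front (towards the robot) with the red and the white button and a black knob, behind it a sloping display panel rising to 120 mm. Origin at the centre of its underside, x to its rear, y to its left; the display begins 40 mm behind the line of the buttons
- count_button_top (a point): centre of the top of the red round button (28 mm diameter) on the right of the deck; press straight down
- count_button (a joint): travel of the red button in m: 0 is up, 0.006 fully down; a spring button, about 5 N to press fully down, springs back
- reset_button_top (a point): centre of the top of the white button (20 mm diameter), 65 mm to the left of the red one; leave it
- reset_button (a joint): travel of the white button in m: 0 is up, 0.006 fully down
- vial: amber vial with white cap, upright, 38 mm diameter, 67 mm high, left of the lane. Origin at its underside; leave it standing
- source_disc: orange check-source disc, 40 mm diameter, 10 mm thick, right of the lane. Origin at its underside; leave it
- screwdriver: red-handled screwdriver lying beside the lane, along it, on the lane's left. Leave it
- tin: steel tin, 60 mm diameter, 55 mm high beside the lane, on its right. Leave it
- grey_rock: grey rock, about 58 x 48 mm beside the lane, on its right. Leave it
Not all that is in view belongs to the job. What is shaped like the rock but pink or turquoise is not meant. Of the things shaped like the box, the blue one is meant.

How it is judged:
On the way, in this order (a step that is already met when the one before it is completed fails the run):
1. the box stands in the lane with its whole front edge on the yellow band (x of corner_left in the frame of lane between 0.139 and 0.161 m and x of corner_right in the frame of lane between 0.139 and 0.161 m and z of box in the frame of lane below 0.014 m and y of box in the frame of lane between -0.009 and 0.009 m and linear speed of box below 0.01 m/s), for 0.3 s.
2. the red button is pressed all the way down (value of joint count_button above 0.0045 m), for 0.05 s.
At the end, for the whole second after the job is handed in: Both ends of the box's front lower edge are within 11 mm (along the lane) of the middle of the 20 mm yellow band, the box stands flat on the bed between the rails (centre within 9 mm of the centre line), at rest, the rock still in it, and both buttons are up again (all of step 1 and x of rock in the frame of box between -0.03 and 0.03 m and y of rock in the frame of box between -0.03 and 0.03 m and z of rock in the frame of box below 0.012 m and value of joint each of count_button, reset_button below 0.002 m); the robot touches nothing.
It fails at once if a rail or the probe was touched (contact force between anything else and rail_left above 0.2 N or contact force between anything else and rail_right above 0.2 N or contact force between anything else and probe above 0.2 N).
It fails at once if the box was lifted, tipped, gripped or reached into (z of box in the frame of lane above 0.018 m or angle between box's own z axis and vertical above 0.15 rad or (x of the grasp point in the frame of box between -0.041 and 0.041 m and y of the grasp point in the frame of box between -0.041 and 0.041 m and z of the grasp point in the frame of box below 0.06 m)).
It fails at once if the robot touched the rock, or the rock left the box (contact force between any of the arm, the fingers and rock above 0.5 N or z of rock in the frame of box above 0.02 m).
It fails at once if the white button was pressed, or the red one before the box was in place (value of joint reset_button above 0.003 m or (value of joint count_button above 0.003 m and not (x of corner_left in the frame of lane between 0.139 and 0.161 m and x of corner_right in the frame of lane between 0.139 and 0.161 m))).
It fails at once if something else was disturbed (distance of any of vial, source_disc, screwdriver, tin, grey_rock from where it was at the start of the episode above 0.02 m or angle between vial's own z axis and vertical above 0.4 rad).
It also fails if it takes over 72 s, if anything falls off the work surface, if the arm or the gripper's body presses on something with over 40 N, if the wrist force passes 120 N, or if a joint passes its speed limit or range.

ROBOT

A 6-joint arm with a two-finger parallel gripper is mounted at the origin on the work surface. World frame = base frame: x ahead of the robot, y to its left, z up, the work surface at z = 0. Lengths are in m, angles in rad, forces in N, time in s.
With the tool pointing down it reaches from about 0.3 to 0.775 m from the base axis. Payload 14.6 kg.
Tool frame: the origin (TCP) lies midway between the tips of the shut fingers; the grasp point (between the pads) lies 19 mm behind it (ctrl.pinch_z is the distance from the TCP to the grasp point, in m); z points along the fingers, y is the line along which they close (so a half turn about z gives the same grasp; the last joint's range is limited). The gripper opens to 94 mm and grips with 3 to 60 N. Pads are 16 mm wide; open, the fingers measure 119 mm over their backs; the gripper's body (75 mm by 177 mm) begins 78 mm behind the grasp point.
Start: joints at [1.043, 0.3, 1.521, -0, 1.321, -0.067], TCP at [0.245, 0.493, 0.205] pointing down, gripper open.
Joint ranges: [-3.03, 3.03], [-0.79, 2.21], [0.23, 2.52], [-1.04, 4.18], [0, 3.07], [-2.55, 2.55]. Speed limits (rad/s): [2.22, 2.22, 2.57, 3.14, 3.14, 3.14].

INTERFACE

Orientations are given as [roll, pitch, yaw] about the fixed x, y, z axes, in that order (R = Rz(yaw) Ry(pitch) Rx(roll)).
In Python, from station import ctrl gives the robot as it stands.
- The arm moves only by the tool jog_arm, never from a script. Its argument "motion" is a list of rows, each a list of 7 numbers: the shift along the tool's x, y, z in m, then the turn, a rotation vector about the tool's x, y, z in rad, then the opening, from -1 (shut) to 1 (fully open). In form: [[tx, ty, tz, rx, ry, rz, gripper], ...]. A call has 1 to 5 rows; each row shifts and turns the commanded pose from where the row before left it, along the tool's axes as they then stand; what a row does not reach is not made up. A row lasts 1/10 s, in which the tool goes at most 50 mm and 8.59 degrees, less where a joint would pass 70% of its speed; a pose out of reach is approached as far as the arm can. A call is refused whole if a number of a shift passes 0.05 or a number of a turn 0.15, either way. A call with a gripper value outside its range is refused whole. The fingers move at their own pace and stop on an object; "squeeze" is the grip in N (left out, the last holds). Time passes only in rows, so rows that do not move let the fingers close. It gives the time, the measured TCP pose, the force, the opening and the grip force at its end, in the units of the state.
- ctrl.get_obs(): the state, without advancing time (a new reading comes with each control period).
- ctrl.camera(name): name is "scene" or "top" or "wrist"; returns the picture (400x640x3 uint8, red, green, blue); there is no depth.
- ctrl.camera_model(name): a dict with "intrinsics" (3x3 intrinsics, pixels), "rvec" (rotation vector, rad) and "tvec" (3), from world to camera coordinates, as OpenCV has them. Camera axes: x right, y down, z forward; pixel columns grow to the right and rows downward; lengths in m; the calibration is good to about 2 mm. A picture is of the moment at which its call begins: read the wrist's pose just before it. camera_model takes no time and is no camera call; for the wrist camera it gives the pose at the moment of the call.
- ctrl.hand_in(): hands the job in; it is judged then, once.
The state is a dict: "time_s": time; "qpos": joint angles; "joint_vel": joint speeds; "tau": joint torques, N m; "ee_pos": TCP position; "eef_rot": TCP orientation; "force": force on the tool from outside, world axes, zero at the start; "moment": the same for the moment, N m; "grip_width": finger opening in m; "grip_force": force on a finger pad.
Only numpy, scipy, OpenCV 4.12 (cv2) and the standard library are available. Lean on these libraries where they do the work, as an engineer would, in place of code of your own. Each camera call takes 0.05 s, during which the arm holds its last target. There are 200 camera calls.

## Working session

There is one attempt and no reset: what is moved stays moved. The work goes in short steps, Python scripts to look and compute and a tool call to move; the robot and the scene stay as the last step left them, time stands still between calls to the robot, and variables do not carry over. Pictures are saved under pics/ and viewed, at most 10 in all, crops included, and the job is handed in when it is done.

Besides the shell and the picture viewer there is one more tool, called after ">>>" as a command line: name --pt "numbers of a row" for each row, then --argument value for the rest. jog_arm: Moves the arm, as the interface text tells. Its arguments: {"type":"object","properties":{"motion":{"type":"array"},"squeeze":{"type":"number"}},"required":["motion"]}

```bash
mkdir -p pics; cat > h.py <<'E'
import numpy as np, cv2
from station import ctrl
def cam(n):
    m=ctrl.camera_model(n); return np.array(m["intrinsics"],float),cv2.Rodrigues(np.array(m["rvec"],float))[0],np.array(m["tvec"],float).ravel()
def ray(n,uv,z,M=None):
    K,R,t=M or cam(n); uv=np.atleast_2d(np.array(uv,float))
    d=np.linalg.solve(K,np.c_[uv,np.ones(len(uv))].T); d=(R.T@d).T; c=-R.T@t
    return c+d*((z-c[2])/d[:,2])[:,None]
def proj(n,P,M=None):
    K,R,t=M or cam(n); p=K@(R@np.atleast_2d(P).T+t[:,None]); return (p[:2]/p[2]).T
def snap(n,f):
    im=ctrl.camera(n); cv2.imwrite(f,im[:,:,::-1]); return im
E
python3 - <<'E'
from h import *
print(ctrl.get_obs())
for n in("top","scene"):
    snap(n,f"pics/{n}0.png"); K,R,t=cam(n); print(n,K,-R.T@t)
E
```

```text
{'time_s': 0.0, 'qpos': array([ 1.04342649e+00,  3.00459625e-01,  1.52160753e+00, -3.63019481e-05,
        1.32073672e+00, -6.65556486e-02]), 'joint_vel': array([-3.85896728e-04, -9.52094874e-04, -5.47906173e-05,  4.21132349e-04,
        1.16820966e-03, -5.33568111e-04]), 'tau': array([ 3.82253011e-04, -5.31804121e+01, -3.52742600e+01,  7.09018693e-02,
        2.43693794e-02, -1.24414046e-04]), 'ee_pos': array([0.24441838, 0.49238868, 0.20488145]), 'eef_rot': array([-3.14038178e+00, -4.54699000e-05,  2.68078745e+00]), 'force': array([-0.24785096,  0.68360515,  0.16177238]), 'moment': array([ 0.03144378,  0.01175217, -0.00037154]), 'grip_force': 0.0, 'grip_width': 0.09432031340173472}
top [[456.19292261   0.         318.9871815 ]
 [  0.         456.19292261 195.92025739]
 [  0.           0.           1.        ]] [ 0.38423786 -0.03024091  1.24971189]
scene [[469.03015449   0.         323.67230619]
 [  0.         469.03015449 197.29669587]
 [  0.           0.           1.        ]] [ 1.32327178 -0.28054918  0.86768251]
```

View pics/top0.png

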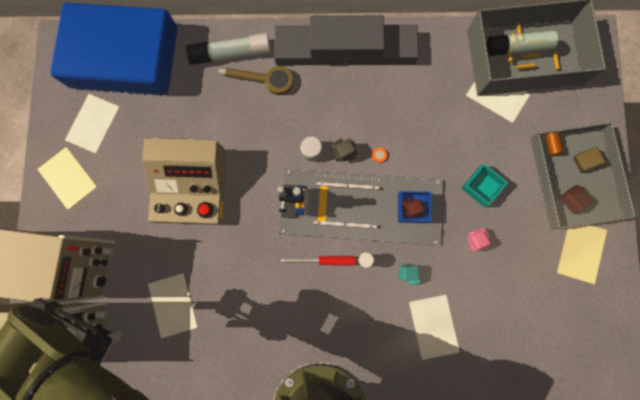

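View pics/scene0.png

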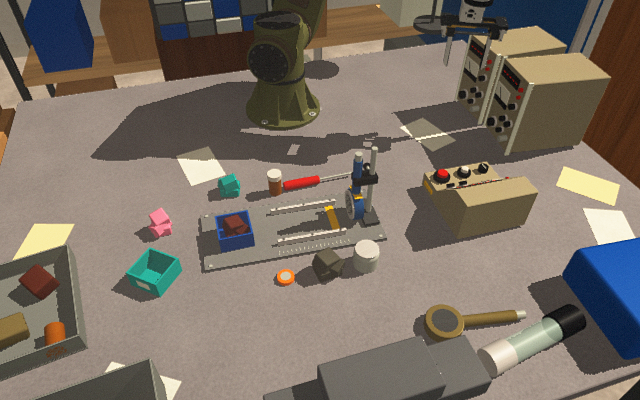

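Candidates for the box: the blue open box at top (415,207) with its reddish rock, the turquoise open box (486,185), and the large blue crate (115,48). I choose (415,207), which is on the bed. For the red button, it's (204,209) on the counter by the lane; the white one is at (180,209). The second counter, at (85,270), isn't meant.

```bash
python3 - <<'E'
from h import *
im=cv2.imread("pics/top0.png"); hsv=cv2.cvtColor(im,cv2.COLOR_BGR2HSV)
c=cv2.resize(im[155:260,265:455],None,fx=4,fy=4,interpolation=cv2.INTER_CUBIC); d=cv2.resize(im[130:235,140:230],None,fx=4,fy=4,interpolation=cv2.INTER_CUBIC)
cv2.imwrite("pics/crop0.png",c)
cv2.imwrite("pics/w0.png",cv2.imread("pics/top0.png"))
def blob(lo,hi,x0,x1,y0,y1):
    m=cv2.inRange(hsv,lo,hi); k=np.zeros_like(m); k[y0:y1,x0:x1]=m[y0:y1,x0:x1]
    cs=cv2.findContours(k,0,2)[0]; return max(cs,key=cv2.contourArea)
M=cam("top")
b=blob((105,120,40),(130,255,255),390,440,185,230)
r=cv2.minAreaRect(b);print("box",r,ray("top",cv2.boxPoints(r),.055,M).round(3),ray("top",r[0],.055,M))
y=blob((12,120,80),(32,255,255),310,335,180,230)
r=cv2.minAreaRect(y);print("band",r,ray("top",r[0],.01,M),ray("top",cv2.boxPoints(r),.01,M).round(3))
rd=[blob((0,150,80),(8,255,255),190,220,195,222)]
r=cv2.minAreaRect(rd[0]);print("red",r,ray("top",r[0],.06,M))
for s in((180,192),(215,232)):
    k=cv2.inRange(hsv,(0,0,150),(180,60,255)); k[:s[0]]=0;k[s[1]:]=0;k[:,:312]=0;k[:,385:]=0
    p=cv2.findNonZero(k)[:,0]; r=cv2.minAreaRect(p);print("rail",r,ray("top",cv2.boxPoints(r),.026,M).round(3))
snap("wrist","pics/wrist0.png")
K,R,t=cam("wrist");print(-R.T@t,R[2],K[0,0])
E
```

```text
box ((414.0, 206.0), (30.0, 32.0), 90.0) [[ 0.575 -0.204  0.055]
 [ 0.575 -0.288  0.055]
 [ 0.495 -0.285  0.055]
 [ 0.495 -0.202  0.055]] [[ 0.53473634 -0.24469293  0.055     ]]
band ((322.1558837890625, 203.4735107421875), (8.359918594360352, 35.587181091308594), 4.39870548248291) [[ 0.54709422 -0.00259797  0.01      ]] [[ 0.499  0.012  0.01 ]
 [ 0.597  0.005  0.01 ]
 [ 0.596 -0.018  0.01 ]
 [ 0.497 -0.01   0.01 ]]
red ((203.5, 209.0), (10.0, 11.0), 90.0) [[0.52546884 0.31022761 0.06      ]]
rail ((347.61175537109375, 185.46414184570312), (8.963078498840332, 63.0962028503418), 88.15238952636719) [[ 0.604  0.014  0.026]
 [ 0.61  -0.157  0.026]
 [ 0.585 -0.158  0.026]
 [ 0.579  0.013  0.026]]
rail ((344.5228271484375, 223.68019104003906), (63.26737976074219, 4.417316913604736), 4.085616588592529) [[ 0.49   0.022  0.026]
 [ 0.502  0.021  0.026]
 [ 0.49  -0.148  0.026]
 [ 0.479 -0.147  0.026]]
[0.18535983 0.5207071  0.38530141] [ 0.20454647 -0.10203972 -0.97352382] 286.43184705673195
```

View pics/crop0.png

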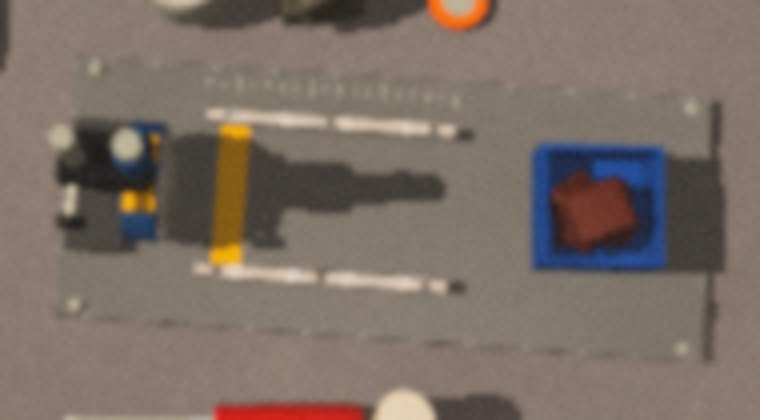

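The crop shows the box at crop (600,207) → image (415,207): open, blue, with the reddish rock inside. The rails are at crop rows 120 and 275 and the band at column 230. I'm going over it for a closer look.

>>> jog_arm --pt "0 0 -0.025 0 0 0.147 -0.2" --pt "0 0 -0.025 0 0 0.147 -0.2" --pt "0 0 -0.025 0 0 0.147 -0.2" --pt "0 0 -0.025 0 0 0.147 -0.2" --pt "0 0 0 0 0 0.147 -0.2"

```text
time_s: 0.65
ee_pos: [0.2449, 0.4933, 0.3087]
eef_rot: [3.138, -0.003, 1.94]
force: [-0.4, 0.6, -0.7]
grip_width: 0.0569
grip_force: 0.0
```

>>> jog_arm --pt "0 0 0 0 0 0.147 -0.2" --pt "0 0 0 0 0 0.147 -0.2" --pt "0 0 0 0 0 0.147 -0.2" --pt "-0.045 0.022 0 0 0 0 -0.2" --pt "-0.045 0.022 0 0 0 0 -0.2"

```text
time_s: 1.15
ee_pos: [0.2823, 0.3991, 0.3045]
eef_rot: [-3.141, 0.001, 1.506]
force: [0.9, 1.2, 0.3]
grip_width: 0.0376
grip_force: 0.0
```

>>> jog_arm --pt "-0.045 0.022 0 0 0 0 -0.2" --pt "-0.045 0.022 0 0 0 0 -0.2" --pt "-0.045 0.022 0 0 0 0 -0.2" --pt "-0.045 0.022 0 0 0 0 -0.2" --pt "-0.045 0.022 0 0 0 0 -0.2"

```text
time_s: 1.65
ee_pos: [0.3774, 0.1668, 0.3055]
eef_rot: [3.141, -0.0, 1.505]
force: [0.9, 0.8, -0.0]
grip_width: 0.0376
grip_force: 0.0
```

>>> jog_arm --pt "-0.045 0.022 0 0 0 0 -0.2" --pt "-0.045 0.022 0 0 0 0 -0.2" --pt "-0.045 0.022 0 0 0 0 -0.2" --pt "-0.045 0.022 0 0 0 0 -0.2" --pt "-0.045 0.022 0 0 0 0 -0.2"

```text
time_s: 2.15
ee_pos: [0.4722, -0.0648, 0.3054]
eef_rot: [3.141, -0.0, 1.505]
force: [0.5, 0.0, -0.0]
grip_width: 0.0378
grip_force: 0.0
```

>>> jog_arm --pt "-0.045 0.022 0 0 0 0 -0.2" --pt "-0.045 0.022 0 0 0 0 -0.2" --pt "-0.045 0.022 0 0 0 0 -0.2" --pt "0 0 0 0 0 0 -0.2" --pt "0 0 0 0 0 0 -0.2"

```text
time_s: 2.65
ee_pos: [0.5287, -0.2019, 0.3045]
eef_rot: [-3.14, -0.001, 1.503]
force: [-0.2, -0.1, -0.2]
grip_width: 0.0376
grip_force: 0.0
```

```bash
python3 - <<'E'
from h import *
o=ctrl.get_obs();print(o['time_s'],o['ee_pos'],o['eef_rot'],o['grip_width'])
np.savez("w1.npz",*cam("wrist")); snap("wrist","pics/wrist1.png"); K,R,t=cam("wrist");print(-R.T@t,R)
E
```

```text
2.65 [ 0.52865942 -0.20194807  0.30452529] [-3.14001699e+00 -7.09048987e-04  1.50332418e+00] 0.037555463395659794
[ 0.53297855 -0.13651735  0.48543614] [[ 9.97793432e-01 -6.63905527e-02 -7.49606720e-04]
 [-6.44713147e-02 -9.71523286e-01  2.28004288e-01]
 [-1.58655911e-02 -2.27452852e-01 -9.73659839e-01]]
```

View pics/wrist1.png

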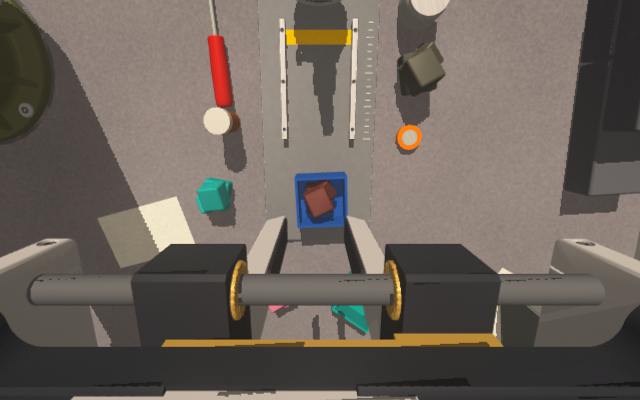

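The wrist view shows the blue box at (321,200) with the reddish rock inside. The rails run along columns 284 and 353 (rows 20–140), and the band is at (319,37). I'll measure edges here.

```bash
cat > m.py <<'E'
from h import *
def fit(P): # line through points: mean, dir
    v=cv2.fitLine(P.astype(np.float32),cv2.DIST_HUBER,0,.001,.001).ravel(); d=v[:2]*np.sign(v[1] or 1); return v[2:],d
def blob(hsv,lo,hi,win):
    m=cv2.inRange(hsv,lo,hi);k=np.zeros_like(m);a,b,c,d=win;k[c:d,a:b]=m[c:d,a:b]
    n,l,s,_=cv2.connectedComponentsWithStats(k); 
    return (l==1+np.argmax(s[1:,4]))
E
python3 - <<'E'
from m import *
f=np.load("w1.npz");M=(f['arr_0'],f['arr_1'],f['arr_2'])
hsv=cv2.cvtColor(cv2.imread("pics/wrist1.png"),cv2.COLOR_BGR2HSV)
L={}
for n,w in(("left",(276,292,18,142)),("right",(346,358,18,142))):
    m=blob(hsv,(0,0,140),(180,70,255),w); rows=[r for r in range(25,135) if m[r].sum()>=2]
    P=np.array([(np.flatnonzero(m[r]).mean(),r) for r in rows]); X=ray("w",P,.026,M); c,d=fit(X[:,:2]); L[n]=(c,d)
    ys=np.flatnonzero(m.any(1)); print(n,c,d,np.arctan2(d[1],d[0]),"ends",ray("w",[(P[:,0].mean(),ys[0]),(P[:,0].mean(),ys[-1]+1)],.026,M)[:,1], "wid",m.sum(1)[20:140:15])
m=blob(hsv,(15,120,80),(35,255,255),(280,360,25,50)); v,u=np.nonzero(m)
print("band",ray("w",(u.mean(),v.mean()),.01,M),u.min(),u.max(),v.min(),v.max())
m=blob(hsv,(105,120,40),(130,255,255),(285,360,165,240))
v,u=np.nonzero(m);print(u.min(),u.max(),v.min(),v.max())
m=cv2.morphologyEx(m.astype('uint8'),cv2.MORPH_CLOSE,np.ones((35,35)))>0
def E(P):return fit(ray("w",P,.055,M)[:,:2])
r0,r1,c0,c1=v.min()+8,v.max()-5,u.min()+6,u.max()-6
for n,P in(("boxL",[(np.flatnonzero(m[r])[0]-.5,r) for r in range(r0,r1)]),("boxR",[(np.flatnonzero(m[r])[-1]+.5,r) for r in range(r0,r1)]),("rear",[(c,np.flatnonzero(m[:,c])[-1]+.5) for c in range(c0,c1)]),("front_low",[(c,np.flatnonzero(m[:,c])[0]-.5) for c in range(c0,c1)])):
    c,d=fit(ray("w",np.array(P,float),.01 if n=="front_low" else .055,M)[:,:2]); print(n,c,d,np.arctan2(d[1],d[0]))
E
```

```text
left [ 0.48567975 -0.0550922 ] [0.08235708 0.9966029 ] 1.4883459 ends [ 0.01863075 -0.15632262] wid [16  9  9 10  8 10 11 11]
right [ 0.59442747 -0.08411151] [0.05340486 0.99857295] 1.517366 ends [ 0.01144942 -0.1641282 ] wid [10  6  7  7  5  8  8  8]
band [[ 0.54565113 -0.00534633  0.01      ]] 285 351 30 44
295 347 172 227
boxL [ 0.49464154 -0.24580112] [0.02491021 0.9996897 ] 1.5458835
boxR [ 0.5734555  -0.24763541] [0.0514093 0.9986777] 1.5193644
rear [ 0.53577286 -0.29145753] [-0.9995268   0.03076077] 3.1108272
front_low [ 0.53384155 -0.2115533 ] [-0.99994093  0.01087005] 3.1307225
```

>>> jog_arm --pt "-0.041 0.004 0 0 0 0 -0.2" --pt "-0.041 0.004 0 0 0 0 -0.2" --pt "-0.0405 0.0035 0 0 0 0 -0.2" --pt "0 0 0.04 0 0 0 -0.2" --pt "0 0 0.045 0 0 0 -0.2"

```text
time_s: 3.2
ee_pos: [0.5326, -0.3242, 0.221]
eef_rot: [3.138, 0.002, 1.505]
force: [1.4, -0.3, -1.2]
grip_width: 0.0378
grip_force: 0.0
```

>>> jog_arm --pt "0 0 0.045 0 0 0 -0.2" --pt "0 0 0.045 0 0 0 -0.2" --pt "0 0 0.045 0 0 0 -0.2" --pt "0 0 0.035 0 0 0 -0.2" --pt "0 0 0.02 0 0 0 -0.2"

```text
time_s: 3.7
ee_pos: [0.5316, -0.3222, 0.0282]
eef_rot: [-3.139, -0.001, 1.507]
force: [-0.5, -1.0, -0.0]
grip_width: 0.0374
grip_force: 0.0
```

>>> jog_arm --pt "0 0 0 0 0 0 -0.2" --pt "0.004 0 0 0 0 0 -0.2" --pt "0.004 0 0 0 0 0 -0.2" --pt "0.004 0 0 0 0 0 -0.2" --pt "0 0 0 0 0 0 -0.2"

```text
time_s: 4.2
ee_pos: [0.5335, -0.3119, 0.0315]
eef_rot: [3.14, 0.001, 1.505]
force: [-0.8, -0.8, 0.0]
grip_width: 0.0374
grip_force: 0.0
```

>>> jog_arm --pt "0.004 0 0 0 0 0 -0.2" --pt "0.004 0 0 0 0 0 -0.2" --pt "0.004 0 0 0 0 0 -0.2" --pt "0.004 0 0 0 0 0 -0.2" --pt "0.003 0 0 0 0 0 -0.2"

```text
time_s: 4.7
ee_pos: [0.5343, -0.2932, 0.0305]
eef_rot: [3.142, 0.0, 1.505]
force: [1.1, -1.2, 0.6]
grip_width: 0.0377
grip_force: 0.8
```

>>> jog_arm --pt "0.004 -0.0005 0 0 0 0 -0.2" --pt "0.005 -0.0007 0 0 0 0 -0.2" --pt "0.005 -0.0008 0 0 0 0 -0.2" --pt "0.005 -0.0008 0 0 0 0 -0.2" --pt "0.004 -0.0007 0 0 0 0 -0.2"

```text
time_s: 5.2
ee_pos: [0.5323, -0.2698, 0.0305]
eef_rot: [3.142, 0.0, 1.505]
force: [-0.3, -0.8, 0.4]
grip_width: 0.0375
grip_force: 0.8
```

```bash
python3 - <<'E'
from h import *
o=ctrl.get_obs();print(o['time_s'],o['ee_pos'],o['eef_rot'],o['force'])
np.savez("w2.npz",*cam("wrist")); snap("wrist","pics/wrist2.png"); print(-cam("wrist")[1].T@cam("wrist")[2])
E
```

```text
5.2 [ 0.53227482 -0.26980484  0.03047855] [3.14154888e+00 4.55584442e-06 1.50491445e+00] [-0.27580674 -0.79998756  0.44973343]
[ 0.53646417 -0.20479026  0.21073478]
```

View pics/wrist2.png

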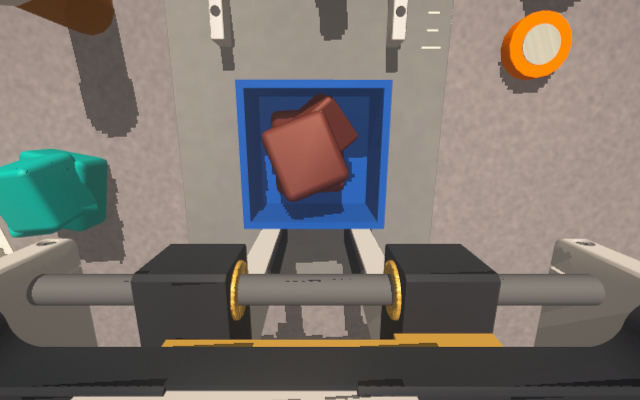

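The close view shows the box square against both fingers, with its rim at columns 236–392 and rows 80–228. The rail ends are at columns 218 and 398, rows 0–45. Next I'll measure the offset between box and lane.

```bash
cat >> m.py <<'E'
def boxm(hsv,M,win):
    m=blob(hsv,(105,120,60),(130,255,255),win); v,u=np.nonzero(m); print("bbox",u.min(),u.max(),v.min(),v.max())
    r0,r1,c0,c1=v.min()+15,v.max()-15,u.min()+20,u.max()-20; o={}
    F=lambda n,P:o.__setitem__(n,fit(ray("w",np.array(P,float),.055,M)[:,:2]))
    F("L",[(np.flatnonzero(m[r])[0]-.5,r) for r in range(r0,r1)]);F("R",[(np.flatnonzero(m[r])[-1]+.5,r) for r in range(r0,r1)])
    F("front",[(c,np.flatnonzero(m[:,c])[0]-.5) for c in range(c0,c1)]);F("rear",[(c,np.flatnonzero(m[:,c])[-1]+.5) for c in range(c0,c1)])
    for n,(c,d) in o.items(): print(n,c,np.arctan2(d[1],d[0]))
E
python3 - <<'E'
from m import *
f=np.load("w2.npz");M=(f['arr_0'],f['arr_1'],f['arr_2'])
hsv=cv2.cvtColor(cv2.imread("pics/wrist2.png"),cv2.COLOR_BGR2HSV)
boxm(hsv,M,(215,410,65,240))
for n,w in(("left",(200,240,0,60)),("right",(380,415,0,60))):
    m=blob(hsv,(0,0,140),(180,70,255),w); rows=range(0,22)
    for s,i in(("lo",0),("hi",-1)):
        P=np.array([(np.flatnonzero(m[r])[i]+(.5 if i else -.5),r) for r in rows]); print(n,s,ray("w",[P[2],P[-3]],.026,M)[:,:2].round(4).tolist())
    v,u=np.nonzero(m);print(n,"end row",v.max(), ray("w",(u.mean(),v.max()+.5),.01,M))
E
```

```text
bbox 235 392 80 228
L [ 0.49451974 -0.21687904] 1.5050696
R [ 0.57460165 -0.22218181] 1.5042616
front [ 0.5368738  -0.18155317] 3.0754611
rear [ 0.53692746 -0.26200247] 3.0754488
left lo [[0.4749, -0.1313], [0.4736, -0.14]]
left hi [[0.4875, -0.1321], [0.4869, -0.1408]]
left end row 59 [[ 0.47137443 -0.15817061  0.01      ]]
right lo [[0.5858, -0.1386], [0.5851, -0.1474]]
right hi [[0.5977, -0.1394], [0.5979, -0.1482]]
right end row 59 [[ 0.59700972 -0.16649156  0.01      ]]
```

Lane centre extrapolated to the box puts the box about 3.7 mm too far right. It's parallel to the lane to within 0.1°. I'll correct 3.7 mm to the left while pushing.

>>> jog_arm --pt "0.005 -0.0004 0 0 0 0 -0.2" --pt "0.007 -0.0009 0 0 0 0 -0.2" --pt "0.007 -0.0009 0 0 0 0 -0.2" --pt "0.007 -0.0009 0 0 0 0 -0.2" --pt "0.006 -0.0006 0 0 0 0 -0.2"

```text
time_s: 5.75
ee_pos: [0.5307, -0.2374, 0.0305]
eef_rot: [3.142, 0.0, 1.505]
force: [-0.2, -2.0, 0.5]
grip_width: 0.0376
grip_force: 0.9
```

>>> jog_arm --pt "0.006 0 0 0 0 0 -0.2" --pt "0.007 0 0 0 0 0 -0.2" --pt "0.007 0 0 0 0 0 -0.2" --pt "0.007 0 0 0 0 0 -0.2" --pt "0.005 0 0 0 0 0 -0.2"

```text
time_s: 6.25
ee_pos: [0.5329, -0.2055, 0.0305]
eef_rot: [-3.142, -0.0, 1.505]
force: [-0.3, -1.7, 0.7]
grip_width: 0.0378
grip_force: 1.0
```

```bash
python3 - <<'E'
from m import *
o=ctrl.get_obs();print(o['time_s'],o['ee_pos'],o['eef_rot'],o['force'])
M=cam("wrist"); np.savez("w3.npz",*M); im=snap("wrist","pics/wrist3.png"); print(-M[1].T@M[2])
hsv=cv2.cvtColor(im[:,:,::-1].copy(),cv2.COLOR_BGR2HSV); boxm(hsv,M,(215,410,65,240))
E
```

```text
6.25 [ 0.53287785 -0.20552185  0.0304599 ] [-3.14157874e+00 -2.39870413e-05  1.50504016e+00] [-0.26346633 -1.71669953  0.73184535]
[ 0.53709526 -0.14093301  0.21073073]
bbox 235 392 80 228
L [ 0.4950612 -0.1525947] 1.5069016
R [ 0.5752959  -0.15789734] 1.5019459
front [ 0.53991437 -0.11743383] 3.0755694
rear [ 0.5375327  -0.19771071] 3.0756037
```

View pics/wrist3.png

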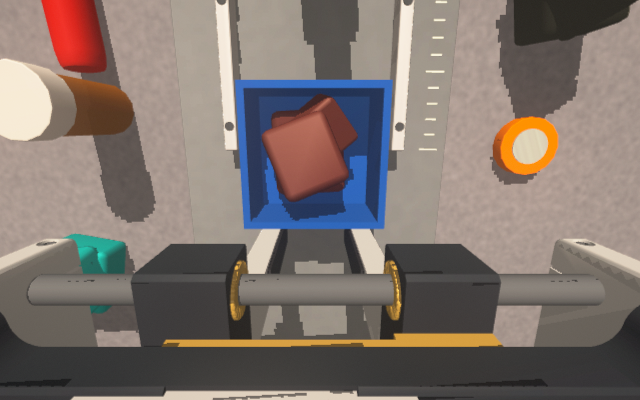

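The box front is in the mouth, with its rim at columns 236–392. The rails are at columns ~228 and ~402 with their mouth ends at row 150. The scale ticks on the right start at row 149. I'll check the lateral offset from the outer edges of the rails.

```bash
python3 - <<'E'
from m import *
f=np.load("w3.npz");M=(f['arr_0'],f['arr_1'],f['arr_2'])
hsv=cv2.cvtColor(cv2.imread("pics/wrist3.png"),cv2.COLOR_BGR2HSV)
d=np.array([np.cos(1.504),np.sin(1.504)]);n=np.array([-d[1],d[0]]);B=np.array([.5352,-.1575])
for nm,w in(("left",(205,240,0,160)),("right",(388,420,0,160))):
    m=blob(hsv,(0,0,140),(180,60,255),w)
    for r in(10,30,50,65,90,110,140):
        q=np.flatnonzero(m[r]); X=ray("w",[(q[0]-.5,r),(q[-1]+.5,r)],.026,M)[:,:2]-B; print(nm,r,q[0],q[-1],"lat mm",(X@n*1e3).round(1),"fwd",(X@d*1e3).round(1)[0])
    v,u=np.nonzero(m);X=ray("w",(u[v==v.max()-2].mean(),v.max()+.5),.026,M);print("end",v.max(),X)
E
```

```text
left 10 205 228 lat mm [63.1 49.2] fwd 82.2
left 30 205 230 lat mm [64.  48.8] fwd 71.8
left 50 205 231 lat mm [64.9 48.9] fwd 61.1
left 65 205 232 lat mm [65.6 48.9] fwd 52.8
left 90 205 233 lat mm [66.9 49.2] fwd 38.6
left 110 205 234 lat mm [67.9 49.3] fwd 26.9
left 140 205 236 lat mm [69.5 49.2] fwd 8.6
end 159 [[ 0.47384264 -0.15714324  0.026     ]]
right 10 400 419 lat mm [-49.2 -60.7] fwd 82.3
right 30 399 419 lat mm [-49.3 -61.6] fwd 71.9
right 50 397 419 lat mm [-48.8 -62.5] fwd 61.1
right 65 396 419 lat mm [-48.8 -63.2] fwd 52.9
right 90 395 419 lat mm [-49.1 -64.3] fwd 38.7
right 110 393 419 lat mm [-48.6 -65.3] fwd 27.0
right 140 392 419 lat mm [-49.1 -66.9] fwd 8.7
end 159 [[ 0.59531552 -0.165171    0.026     ]]
```

The box is centred to within 0.2 mm and parallel to the lane. Its front is at lane x ≈ 38 mm, so about 112 mm remains. I'll push 100 mm straight and then measure.

>>> jog_arm --pt "0.005 0 0 0 0 0 -0.2" --pt "0.007 0 0 0 0 0 -0.2" --pt "0.008 0 0 0 0 0 -0.2" --pt "0.008 0 0 0 0 0 -0.2" --pt "0.006 0 0 0 0 0 -0.2"

```text
time_s: 6.8
ee_pos: [0.5351, -0.1714, 0.0304]
eef_rot: [-3.141, -0.0, 1.505]
force: [0.8, -2.0, -0.5]
grip_width: 0.0375
grip_force: 0.8
```

>>> jog_arm --pt "0.006 0 0 0 0 0 -0.2" --pt "0.007 0 0 0 0 0 -0.2" --pt "0.008 0 0 0 0 0 -0.2" --pt "0.007 0 0 0 0 0 -0.2" --pt "0.005 0 0 0 0 0 -0.2"

```text
time_s: 7.3
ee_pos: [0.5372, -0.1386, 0.0304]
eef_rot: [-3.141, -0.0, 1.505]
force: [-0.4, -1.6, -0.8]
grip_width: 0.0379
grip_force: 0.7
```

>>> jog_arm --pt "0.006 0 0 0 0 0 -0.2" --pt "0.008 0 0 0 0 0 -0.2" --pt "0.008 0 0 0 0 0 -0.2" --pt "0.007 0 0 0 0 0 -0.2" --pt "0.004 0 0 0 0 0 -0.2"

```text
time_s: 7.8
ee_pos: [0.5394, -0.1056, 0.0304]
eef_rot: [-3.141, -0.0, 1.505]
force: [0.1, -1.0, -1.2]
grip_width: 0.0377
grip_force: 0.5
```

```bash
python3 - <<'E'
from m import *
o=ctrl.get_obs();print(o['time_s'],o['ee_pos'],o['eef_rot'],o['force'])
M=cam("wrist"); np.savez("w4.npz",*M); im=snap("wrist","pics/wrist4.png")
hsv=cv2.cvtColor(im[:,:,::-1].copy(),cv2.COLOR_BGR2HSV); boxm(hsv,M,(232,396,76,232))
m=blob(hsv,(15,120,60),(35,255,255),(225,400,0,90)); v,u=np.nonzero(m);print(u.min(),u.max(),v.min(),v.max())
print("band edges",ray("w",[(318,v.min()-.5),(318,v.max()+.5)],.01,M))
for r in(30,60,100):
    for w in((205,240),(388,420)):
        k=cv2.inRange(hsv[r:r+1,w[0]:w[1]],(0,0,140),(180,60,255))[0]; q=np.flatnonzero(k)+w[0]; e=q[-1]+.5 if w[0]<300 else q[0]-.5; print(r,e,ray("w",(e,r),.026,M)[0,:2].round(4))
E
```

```text
7.8 [ 0.53942519 -0.10564813  0.03042397] [-3.14148632e+00 -4.55038551e-05  1.50525285e+00] [ 0.1059767  -1.00183906 -1.2241521 ]
bbox 235 392 80 228
L [ 0.50164676 -0.05270983] 1.5030953
R [ 0.58199173 -0.0559978 ] 1.5031563
front [ 0.55016637 -0.0177897 ] 3.0757675
rear [ 0.54408455 -0.09780347] 3.0758352
238 391 54 78
band edges [[ 0.54839167  0.00496124  0.01      ]
 [ 0.54742919 -0.01014426  0.01      ]]
30 239.5 [0.5031 0.0169]
30 387.5 [0.5893 0.0112]
60 232.5 [0.4969 0.0011]
60 396.5 [ 0.5945 -0.0054]
100 234.5 [ 0.4951 -0.0216]
100 393.5 [ 0.5927 -0.028 ]
```

View pics/wrist4.png

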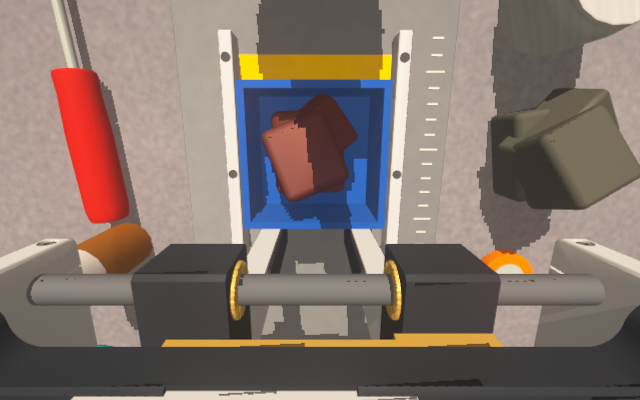

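The view shows the box centred between the rails, and the far edge of the band (row 54) at y = 0.005. The front is 12–13 mm short of the band's middle, so I'll push 12.5 mm and then back off.

>>> jog_arm --pt "0.003 0 0 0 0 0 -0.2" --pt "0.004 0 0 0 0 0 -0.2" --pt "0.0035 0 0 0 0 0 -0.2" --pt "0.002 0 0 0 0 0 -0.2" --pt "0 0 0 0 0 0 -0.2"

```text
time_s: 8.35
ee_pos: [0.5403, -0.0936, 0.0305]
eef_rot: [-3.142, -0.0, 1.505]
force: [0.0, 0.3, -0.4]
grip_width: 0.0374
grip_force: 0.0
```

>>> jog_arm --pt "-0.01 0 0 0 0 0 -0.2" --pt "-0.02 0 0 0 0 0 -0.2" --pt "-0.02 0 0 0 0 0 -0.2" --pt "0 0 0 0 0 0 -0.2" --pt "0 0 0 0 0 0 -0.2"

```text
time_s: 8.85
ee_pos: [0.5368, -0.1442, 0.0304]
eef_rot: [-3.141, -0.0, 1.504]
force: [0.0, -0.4, 0.1]
grip_width: 0.0375
grip_force: 0.0
```

```bash
python3 - <<'E'
from m import *
o=ctrl.get_obs();print(o['time_s'],o['ee_pos'],o['eef_rot'],o['force'])
M=cam("wrist"); im=snap("wrist","pics/wrist5.png")
hsv=cv2.cvtColor(im[:,:,::-1].copy(),cv2.COLOR_BGR2HSV)
m=blob(hsv,(15,120,60),(35,255,255),(225,400,0,90)); v,u=np.nonzero(m);print(u.min(),u.max(),v.min(),v.max())
print("far edge",ray("w",[(u.min(),v[u==u.min()+3].min()-.5),(u.max(),v[u==u.max()-3].min()-.5)],.01,M))
m=blob(hsv,(105,120,60),(130,255,255),(232,400,5,230)); v,u=np.nonzero(m);print("box",u.min(),u.max(),v.min(),v.max())
E
```

```text
8.85 [ 0.53676438 -0.14420731  0.03035202] [-3.14143784e+00 -1.80828378e-04  1.50360822e+00] [ 0.04523595 -0.38484572  0.08946973]Traceback (most recent call last):
  File "<stdin>", line 5, in <module>
  File "m.py", line 7, in blob
    return (l==1+np.argmax(s[1:,4]))
                 ~~~~~~~~~^^^^^^^^^
    return _wrapfunc(a, 'argmax', axis=axis, out=out, **kwds)
    return bound(*args, **kwds)
ValueError: attempt to get argmax of an empty sequence
```

View pics/wrist5.png

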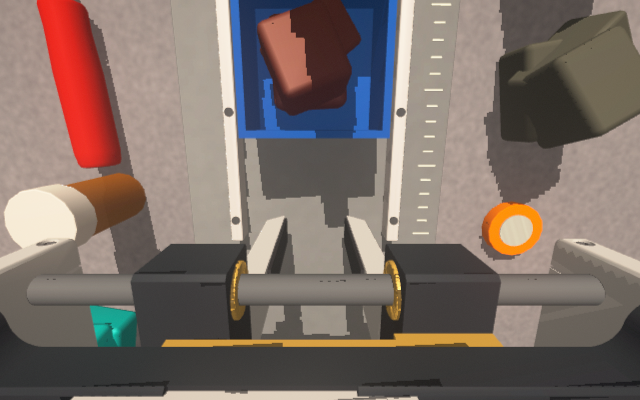

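The fingers are clear and the box rear is at row 138, centred between the rails; the front is out of view. I'll raise up to verify.

>>> jog_arm --pt "0 0 -0.05 0 0 0 -1" --pt "0 0 -0.05 0 0 0 -1" --pt "0 0 -0.05 0 0 0 -1" --pt "0 0 -0.05 0 0 0 -1" --pt "0 0 -0.05 0 0 0 -1"

```text
time_s: 9.4
ee_pos: [0.5366, -0.1429, 0.2827]
eef_rot: [3.141, -0.0, 1.506]
force: [0.2, -0.6, 0.4]
grip_width: 0.002
grip_force: 0.0
```

>>> jog_arm --pt "0 0 -0.03 0 0 0 -1" --pt "0 0 0 0 0 0 -1" --pt "0 0 0 0 0 0 -1"

```text
time_s: 9.7
ee_pos: [0.5369, -0.1432, 0.3101]
eef_rot: [3.142, -0.0, 1.506]
force: [-0.5, -0.3, -0.7]
grip_width: 0.0003
grip_force: 0.0
```

```bash
python3 - <<'E'
from m import *
o=ctrl.get_obs();print(o['time_s'],o['ee_pos'],o['eef_rot'],o['force'])
M=cam("wrist"); im=snap("wrist","pics/wrist6.png"); print(-M[1].T@M[2])
cv2.imwrite("pics/crop6.png",cv2.resize(im[40:240,220:420,::-1],None,fx=3,fy=3,interpolation=cv2.INTER_CUBIC))
t=cv2.imread("pics/top0.png");hsv=cv2.cvtColor(im[:,:,::-1].copy(),cv2.COLOR_BGR2HSV)
m=blob(hsv,(15,120,60),(35,255,255),(270,370,40,200)); v,u=np.nonzero(m);print("band",u.min(),u.max(),v.min(),v.max(),ray("w",[(320,v.min()-.5),(320,v.max()+.5)],.01,M))
m=blob(hsv,(105,120,60),(130,255,255),(285,355,v.max()-4,200)); boxm(hsv,M,(285,355,v.max()-6,200))
E
```

```text
9.7 [ 0.53693242 -0.14323461  0.31011384] [ 3.14153623e+00 -4.57842975e-05  1.50556475e+00] [-0.49529749 -0.32983222 -0.66112124]
[ 0.54110797 -0.07863056  0.49040347]
band 284 346 72 86 [[ 0.5539942   0.00539002  0.01      ]
 [ 0.55262712 -0.01673021  0.01      ]]
bbox 288 342 80 131
L [ 0.502864   -0.04399973] 1.4831661
R [ 0.5817882  -0.05295245] 1.4622265
front [ 0.54250354 -0.04088701] 1.6832187
rear [ 0.5405898  -0.08429393] 0.035765916
```

View pics/crop6.png

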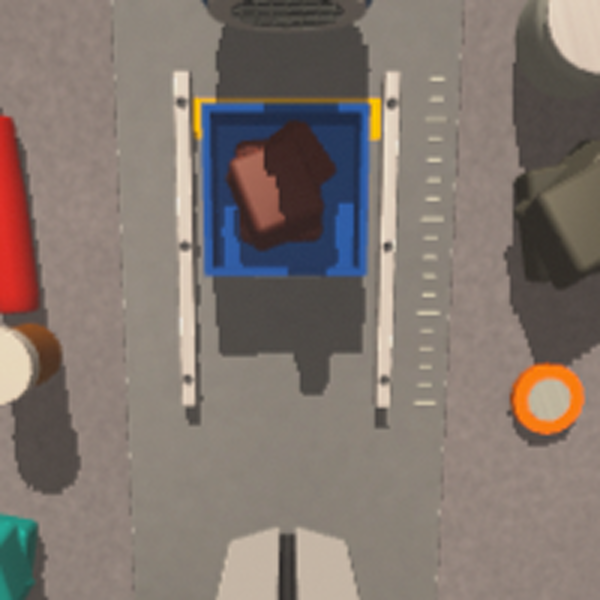

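The front edge sits on the band: yellow is visible at both sides of the box front (crop rows 97–138). The box is centred and the rock is inside. Rear-edge geometry puts the front at y ≈ −0.0045 against the band middle at −0.0057. Next is the button.

>>> jog_arm --pt "0.04 -0.004 0 0 0 0 -1" --pt "0.049 -0.005 0 0 0 0 -1" --pt "0.049 -0.005 0 0 0 0 -1" --pt "0.049 -0.005 0 0 0 0 -1" --pt "0.049 -0.005 0 0 0 0 -1"

```text
time_s: 10.25
ee_pos: [0.5276, 0.0953, 0.3088]
eef_rot: [-3.139, 0.0, 1.505]
force: [0.9, 0.2, 0.3]
grip_width: 0.0003
grip_force: 0.0
```

>>> jog_arm --pt "0.049 -0.005 0 0 0 0 -1" --pt "0.049 -0.005 0 0 0 0 -1" --pt "0.049 -0.004 0 0 0 0 -1" --pt "0 0 0 0 0 0 -1" --pt "0 0 0 0 0 0 -1"

```text
time_s: 10.75
ee_pos: [0.5237, 0.2416, 0.3086]
eef_rot: [-3.139, 0.001, 1.507]
force: [0.5, 0.2, -0.7]
grip_width: 0.0005
grip_force: 0.0
```

```bash
python3 - <<'E'
from m import *
o=ctrl.get_obs();print(o['time_s'],o['ee_pos'],o['eef_rot'],o['force'])
M=cam("wrist"); im=snap("wrist","pics/wrist7.png"); print(-M[1].T@M[2])
hsv=cv2.cvtColor(im[:,:,::-1].copy(),cv2.COLOR_BGR2HSV)
m=((hsv[...,0]<8)|(hsv[...,0]>172))&(hsv[...,1]>150)&(hsv[...,2]>80)
n,l,s,c=cv2.connectedComponentsWithStats(m.astype('uint8'))
for i in range(1,n):
    if s[i,4]>60: print(s[i],c[i],ray("w",c[i],.06,M).round(4))
E
```

```text
10.75 [0.52368649 0.24155028 0.30861494] [-3.13896073e+00  1.38671344e-03  1.50687627e+00] [ 0.49689517  0.19692167 -0.72244081]
[0.52826895 0.30637738 0.48877632]
[303 118  20  20 313] [312.42811502 127.7571885 ] [[0.5228 0.3051 0.06  ]]
```

View pics/wrist7.png

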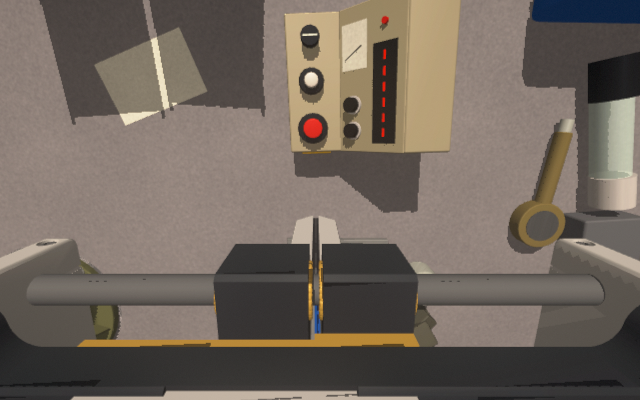

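The red button is at (312,128), which gives world (0.523, 0.305). The white one is at (311,80). Moving over red and descending.

>>> jog_arm --pt "0.032 -0.003 0 0 0 0 -1" --pt "0.0315 -0.002 0 0 0 0 -1" --pt "0 0 0.03 0 0 0 -1" --pt "0 0 0.045 0 0 0 -1" --pt "0 0 0.045 0 0 0 -1"

```text
time_s: 11.3
ee_pos: [0.5237, 0.303, 0.1889]
eef_rot: [3.141, -0.0, 1.503]
force: [0.6, 0.1, -0.5]
grip_width: 0.0004
grip_force: 0.0
```

>>> jog_arm --pt "0 0 0.045 0 0 0 -1" --pt "0 0 0.045 0 0 0 -1" --pt "0 0 0.02 0 0 0 -1" --pt "0 0 0.005 0 0 0 -1" --pt "0 0 0 0 0 0 -1"

```text
time_s: 11.8
ee_pos: [0.5238, 0.3035, 0.0755]
eef_rot: [-3.141, 0.0, 1.503]
force: [0.6, -0.0, 0.6]
grip_width: 0.0007
grip_force: 0.0
```

>>> jog_arm --pt "0 0 0.003 0 0 0 -1" --pt "0 0 0.003 0 0 0 -1" --pt "0 0 0.003 0 0 0 -1" --pt "0 0 0 0 0 0 -1"

```text
time_s: 12.2
ee_pos: [0.5241, 0.3046, 0.0671]
eef_rot: [3.14, -0.001, 1.505]
force: [2.5, -1.6, 4.4]
grip_width: 0.0006
grip_force: 2.2
```

>>> jog_arm --pt "0 0 0.002 0 0 0 -1" --pt "0 0 0.001 0 0 0 -1" --pt "0 0 0 0 0 0 -1"

```text
time_s: 12.5
ee_pos: [0.5243, 0.3047, 0.0659]
eef_rot: [3.139, -0.001, 1.505]
force: [-4.3, -5.2, 23.1]
grip_width: 0.0003
grip_force: 11.1
```

At 23 N the button is bottomed out. Releasing and retreating.

>>> jog_arm --pt "0 0 -0.01 0 0 0 -1" --pt "0 0 -0.03 0 0 0 -1" --pt "0 0 -0.04 0 0 0 -1" --pt "0 0 -0.045 0 0 0 -1" --pt "0 0 -0.045 0 0 0 -1"

```text
time_s: 13.0
ee_pos: [0.5228, 0.3045, 0.2349]
eef_rot: [-3.14, 0.0, 1.505]
force: [0.5, 0.6, -0.1]
grip_width: 0.0006
grip_force: 0.0
```

>>> jog_arm --pt "0 0 -0.04 0 0 0 -1" --pt "0 0 0 0 0 0 -1" --pt "0 0 0 0 0 0 -1" --pt "0 0 0 0 0 0 -1" --pt "0 0 0 0 0 0 -1"

```text
time_s: 13.5
ee_pos: [0.5231, 0.3044, 0.2719]
eef_rot: [-3.139, 0.001, 1.505]
force: [-0.3, -0.5, -0.4]
grip_width: 0.0005
grip_force: 0.0
```

```bash
python3 - <<'E'
from m import *
M=cam("top"); im=snap("top","pics/top9.png"); hsv=cv2.cvtColor(im[:,:,::-1].copy(),cv2.COLOR_BGR2HSV)
m=blob(hsv,(105,120,40),(130,255,255),(318,365,180,230)); v,u=np.nonzero(m)
print(u.min(),u.max(),v.min(),v.max(),ray("top",[(u.min()-.5,205),(u.max()+.5,205)],.055,M)[:,1])
print(ctrl.get_obs()['ee_pos'],ctrl.get_obs()['force'])
print(ctrl.hand_in())
E
```

```text
323 352 188 219 [-0.00452533 -0.08359736]
[0.52318957 0.30443825 0.27213644] [0.55712614 0.82602628 0.58253547]
the job is handed in; nothing more can be done
None
```

The job is handed in: the box's front edge is within about 2 mm of the middle of the yellow band by camera, with the rock still in the box, and I pressed the red button until it bottomed (23 N), then let it go; the judge's result was not shown to me.

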